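# Tap the last hanging peg into a painted peg-rack sign

## Robot

A 6-joint arm with a two-finger parallel gripper is mounted at the origin on the work surface. World frame = base frame: x ahead of the robot, y to its left, z up, the work surface at z = 0. Lengths are in mm, angles in rad, forces in N, time in s.
With the tool pointing down it reaches from about 350 to 875 mm from the base axis. Payload 4.2 kg.
Tool frame: the origin (TCP) lies at the very end of the fingers, on their centre line; the grasp point (between the pads) lies 19 mm behind it (pinch_z is the distance from the TCP to the grasp point, in mm); z points along the fingers, y is the line along which they close (so a half turn about z gives the same grasp; the last joint's range is limited). The gripper opens to 85 mm and grips with 20 to 120 N. Pads are 22 mm wide; open, the fingers measure 114 mm over their backs; the gripper's body (76 mm by 85 mm) begins 54 mm behind the grasp point. The pads swing forward as they close: fully open they stand 13 mm farther back than shut.
Start: joints at [1.598, 0.385, 0.008, 0, -1.194, -0.259], TCP at [143.55, 608.27, 231.312] pointing down, gripper open.
Joint ranges: [-3.14, 3.14], [-1.21, 2.06], [-1.07, 1.41], [-3.16, 2.05], [-2.99, -0.16], [-3.1, 3.1]. Speed limits (rad/s): [2.79, 2.79, 3.14, 3.14, 3.14, 3.14].

## Interface

Orientations are given as a unit quaternion [x, y, z, w].
In Python, from bench import * gives the robot as it stands.
- The arm moves only by the tool arm_command, never from a script. Its argument "steps" is one flat list of numbers, 4 for each row, row after row: the shift along the tool's x, y, z in m, then the turn about the tool's z in rad. In form: [tx, ty, tz, roll, tx, ty, tz, roll, ...]. A call has 1 to 20 rows; each row shifts and turns the commanded pose from where the row before left it, along the tool's axes as they then stand; what a row does not reach is not made up. A row lasts 1/8 s, in which the tool goes at most 62.5 mm and 10.7 degrees, less where a joint would pass 70% of its speed; a pose out of reach is approached as far as the arm can. A call with a gripper value outside its range is refused whole. "grip" is the finger opening in m, from 0 to 0.0854, set as the call begins (left out, the last holds). The fingers move at their own pace and stop on an object; the grip force is fixed at half the most. Time passes only in rows, so rows that do not move let the fingers close. It gives the time, the measured TCP pose, the force, the opening and the grip force at its end, in the units of the state.
- read_state(): the state, without advancing time (a new reading comes with each control period).
- get_image(name): name is "scene" or "top" or "wrist"; returns the picture (480x640x3 uint8, red, green, blue); there is no depth.
- get_calibration(name): a dict with "camera_matrix" (3x3 intrinsics, pixels), "k1" (the pictures are not rectified: a ray, as slopes to the right and down, at radius r is drawn at 1 + k1 r^2 times it, then the intrinsics apply), "cam_to_world" (4x4, takes a point from camera to world coordinates). Camera axes: x right, y down, z forward; pixel columns grow to the right and rows downward; lengths in mm; the calibration is good to about 2 mm. A picture is of the moment at which its call begins: read the wrist's pose just before it. get_calibration takes no time and is no camera call; for the wrist camera it gives the pose at the moment of the call.
- job_done(): hands the job in; it is judged then, once.
The state is a dict: "clock": time; "joints": joint angles; "joint_vel": joint speeds; "joint_efforts": joint torques, N m; "position": TCP position; "ee_rot": TCP orientation; "contact_force": force on the tool from outside, world axes, zero at the start; "wrist_torque": the same for the moment, N m; "gripper_width": finger opening in mm; "grasp_force": force on a finger pad.
Only numpy, scipy, OpenCV 4.12 (cv2) and the standard library are available. Lean on these libraries where they do the work, as an engineer would, in place of code of your own. Each camera call takes 0.05 s, during which the arm holds its last target. There are 200 camera calls.

## Task

Take the big hanging peg out of the drying block and stand its tapered shank upright in the empty hole of the painted sign. Then tap it in with the mallet until it bites and is wedged tight in the wood, firm taps but no hard blows or you will split the board, and put the mallet back down on the table. Leave everything else where it is.

Things in the scene. Friction and masses are not known exactly. Their poses are not given: they have to be found in the camera images.
- peg: Big pale turned peg, 85 mm long, 40 g, standing foot down on the table in one of the drying block's 3 holes. Origin: centre of its small end (foot); z along its axis to the head. Shank: cone, 14 mm across at the foot, 24 mm at 50 mm up. Knob: 34 mm across, straight-sided from 56 to 78 mm up (grip here); flat crown 26 mm across at 85 mm. The button pegs have smaller, lower, round heads.
- block: Drying block, a bar of scrap wood 190 mm (its x) by 60 mm (its y), 35 mm high, fixed. Three 25 mm through holes in a row along its x, at x = -60, 0 and +60 mm. Origin: centre of its underside.
- sign: Dark stained board with white painted ornament, 170 mm (its x) by 300 mm (its y), lying flat on two battens, fixed; top face 58 mm above the table. Origin on the table under its centre. Three peg places 90 mm apart along its y, at x = -35 mm: pegs are already in at y = 0 and -90 mm (crowns 45 mm above the board); the empty hole is at y = +90 mm.
- hole (a point): Centre of the empty hole's mouth on the board's top; z up, x, y as the sign's. Through hole (30 mm free below), 20 mm across, tapering as the shank. Varnish rubs lightly (under 1 N per mm) from foot depth 27 to 31 mm; the wood bites at 31 to 44 mm, unseen, then takes 12 N more per mm and holds when let go. Tight after 14 N on the crown (come down slowly, stop at 13 to 15 N); over 45 N splits it.
- mallet: White rubber mallet, 0.4 kg, standing on one face of its head. Head: upright cylinder 50 mm across, 85 mm tall, flat ends; origin: centre of the face it stands on. Wooden handle, 20 to 25 mm thick, leaves the head 42 mm above that face and runs level along the mallet's -x to 213 mm from the head's axis. For light taps it can be held by the head, its lower face striking.
- mallet_mid (a point): The middle of the mallet's head, 42.5 mm above the face it stands on.
- cup_a: white paper cup with red paint, 72 mm across the rim, 82 mm tall; origin at the centre of its foot. A bystander.
- cup_b: white paper cup with blue paint, 72 mm across the rim, 82 mm tall; origin at the centre of its foot. A bystander.
- tape: roll of masking tape lying flat, 100 mm across, 25 mm high; origin at the centre of its underside. A bystander.
- jar: small closed paint jar, 38 mm across, 55 mm tall; origin at the centre of its foot. A bystander.
- brush: flat paint brush lying on the table, about 200 mm long, 7 mm thick; origin under its middle, x towards the bristles. A bystander.
- marker: marker pen lying on the table, 130 mm long, 16 mm thick; origin under its middle, x towards the cap. A bystander.
- button_a: small turned button peg with a straight shank and a round 25 mm head, 72 mm tall, standing in the drying block; origin at the centre of its foot. Not the one for this hole: a bystander.
- button_b: a second small button peg just like button_a, in another hole of the drying block; origin at the centre of its foot. A bystander.
Not all that is in view belongs to the job. What is shaped like the mallet but yellow is not meant.

How it is judged:
By the outcome, as a careful person would: the job done as asked, in the order asked, and still so for the second after the job is handed in, with the robot touching nothing.
It also fails if it takes over 58 s, if anything falls off the work surface, if the arm or the gripper's body presses on something with over 40 N, if the wrist force passes 120 N, or if a joint passes its speed limit or range.

## Working session

There is one attempt and no reset: what is moved stays moved. The work goes in short steps, Python scripts to look and compute and a tool call to move; the robot and the scene stay as the last step left them, time stands still between calls to the robot, and variables do not carry over. Pictures are saved under pics/ and viewed, at most 12 in all, crops included, and the job is handed in when it is done.

Besides the shell and the picture viewer there is one more tool, called after "Emit:" by a JSON object that holds its "op" and its "data", one argument or row to a line. arm_command: Moves the arm, as the interface text tells. Its arguments: {"type":"object","properties":{"steps":{"type":"array","items":{"type":"number"}},"grip":{"type":"number"}},"required":["steps"]}

```bash
mkdir -p pics; cat > h.py <<'E'
from bench import *
import numpy as np, cv2
def save(n,f):
    im=get_image(n); cv2.imwrite('pics/'+f,im[:,:,::-1]); return im
def px2w(n,u,v,z,c=None):
    c=c or get_calibration(n); K=np.array(c['camera_matrix']);T=np.array(c['cam_to_world'])
    k=c['k1']; d=np.array([k,0,0,0,0],float)
    p=cv2.undistortPoints(np.array([[[u,v]]],float),K,d)[0,0]
    r=T[:3,:3]@[p[0],p[1],1]; o=T[:3,3]; return o+r*(z-o[2])/r[2]
def w2px(n,P,c=None):
    c=c or get_calibration(n); K=np.array(c['camera_matrix']);T=np.array(c['cam_to_world'])
    q=T[:3,:3].T@(np.array(P,float)-T[:3,3]); s=q[:2]/q[2]; s=s*(1+c['k1']*(s@s)); return K[:2,:2]@s+K[:2,2]
E
python3 - <<'E'
from h import *
a=save('top','top.png');b=save('scene','scene.png')
s=read_state();print(s)
for n in('top','scene','wrist'):print(n,get_calibration(n))
E
```

```text
{'clock': 0.1, 'joints': array([ 1.59759451e+00,  3.85486736e-01,  6.79794798e-03, -4.16117467e-04,
       -1.19398755e+00, -2.58603008e-01]), 'joint_vel': array([-0.00061121,  0.00156412,  0.00325153,  0.00063206, -0.00116571,
        0.00084543]), 'joint_efforts': array([-8.46621879e-04, -3.93318200e+01,  1.88931459e+01,  4.19808447e+00,
       -2.63875496e-03,  3.05584571e-06]), 'position': array([143.4502794 , 607.80143553, 230.34337021]), 'ee_rot': array([ 9.93281496e-01, -1.15719263e-01, -5.77395807e-05,  9.57955494e-04]), 'contact_force': array([ 0.80568965, -0.19635941, -0.16888563]), 'wrist_torque': array([-0.02439668,  0.01893888, -0.055788  ]), 'grasp_force': 0.0, 'gripper_width': 85.32859265636573}
top {'camera_matrix': array([[601.89838244,   0.        , 328.35879735],
       [  0.        , 601.89838244, 245.91969735],
       [  0.        ,   0.        ,   1.        ]]), 'k1': 0.019955690094582073, 'cam_to_world': array([[-3.00354822e-02, -9.97332879e-01,  6.65206614e-02,
         3.09656754e+02],
       [-9.99491742e-01,  3.06784698e-02,  8.66543120e-03,
         3.8414
[... 612 characters left out ...]
e-01, -7.19810871e-01,
         8.93904136e+02],
       [ 0.00000000e+00,  0.00000000e+00,  0.00000000e+00,
         1.00000000e+00]])}
wrist {'camera_matrix': array([[392.14915994,   0.        , 322.2300663 ],
       [  0.        , 392.14915994, 240.61362186],
       [  0.        ,   0.        ,   1.        ]]), 'k1': -0.07873359647064333, 'cam_to_world': array([[-2.29784484e-01, -9.23229657e-01, -3.07970925e-01,
         2.22513518e+02],
       [-9.73237736e-01,  2.18860151e-01,  7.00609940e-02,
         5.89538542e+02],
       [ 2.72017557e-03,  3.15827855e-01, -9.48812609e-01,
         3.72772086e+02],
       [ 0.00000000e+00,  0.00000000e+00,  0.00000000e+00,
         1.00000000e+00]])}
```

View pics/top.png

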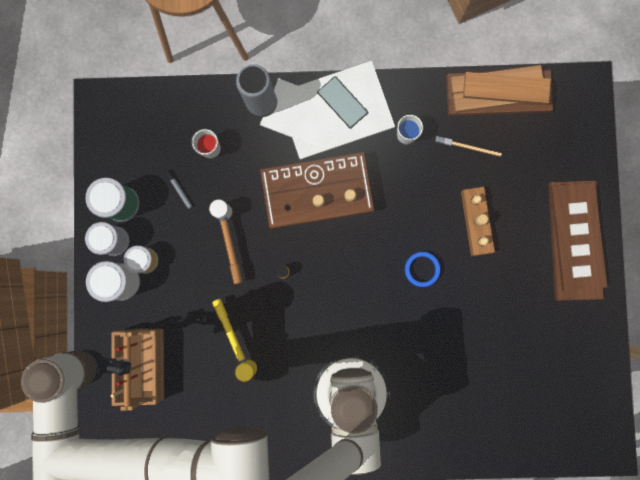

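View pics/scene.png

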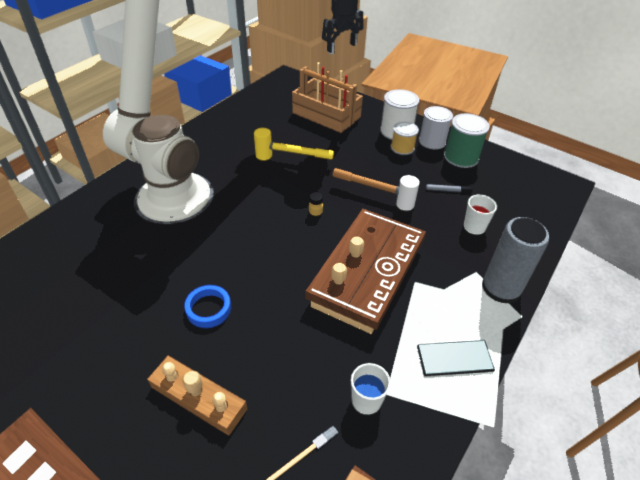

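Top view: the candidates for the peg are the three in the block, at (478,199), (482,219) and (485,241), plus two already in the sign at (318,200) and (350,195). The middle one (482,219) looks biggest. The mallet is the white one at (220,209), not the yellow one at (245,371). The empty hole is at (288,207). I'll check these in one close crop.

```bash
python3 - <<'E'
from h import *
t=cv2.imread('pics/top.png');s=cv2.imread('pics/scene.png')
r=lambda a,f:cv2.resize(a,None,fx=f,fy=f,interpolation=cv2.INTER_CUBIC)
A=r(t[175:265,445:515],4)[:300,:280]  # block top
A=r(t[180:260,452:512],5) #300x400
B=r(s[350:440,140:260],400/120) #400x300
C=r(t[145:235,195:385],800/190*1.0)[:400]
top=np.zeros((600,800,3),np.uint8)
A=cv2.resize(A,(225,300));B=cv2.resize(B,(400,300));C=cv2.resize(t[150:232,200:380],(659,300))
top[:300,:225]=A;top[:300,240:640]=B;top[300:,:659]=C
cv2.imwrite('pics/crop.png',top)
P=lambda u,v,z:print((u,v,z),px2w('top',u,v,z).round(1))
P(478,199,72);P(482,219,85);P(485,241,72);P(288,207,58);P(318,200,103);P(350,195,103);P(220,209,85);P(237,281,42)
E
```

```text
(478, 199, 72) [ 541.1 -371.    72. ]
(482, 219, 85) [ 483.  -376.4   85. ]
(485, 241, 72) [ 422.3 -385.    72. ]
(288, 207, 58) [537.3 164.5  58. ]
(318, 200, 103) [548.1  77.6 103. ]
(350, 195, 103) [559.2 -11.3 103. ]
(220, 209, 85) [533.9 352.9  85. ]
(237, 281, 42) [331.9 316.3  42. ]
```

View pics/crop.png

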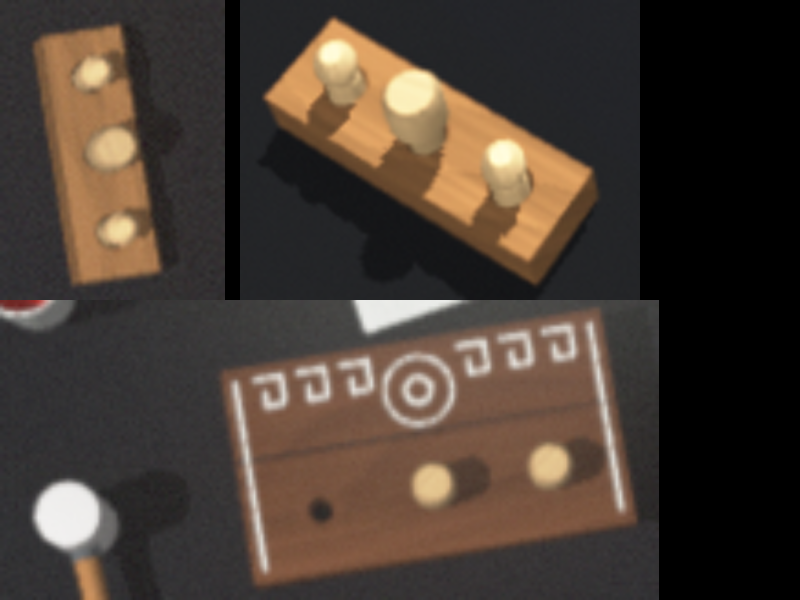

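The crop confirms it: the big peg is in the middle hole (481.6,219.5), with smaller round-headed buttons on either side. The white mallet's head is at (220,209) and its handle points down the image.

Emit:
{"op": "arm_command", "data": {
  "steps": [0,0,0,-0.175,0,0,0,-0.175,0.028,0.0494,0,0,0.028,0.0494,0,0,0.028,0.0494,0,0,0.028,0.0494,0,0,0.028,0.0494,0,0,0.028,0.0494,0,0,0.028,0.0494,0,0,0.028,0.0494,0,0,0.028,0.0494,0,0,-0.004,0.058,0,0,-0.004,0.058,0,0,-0.004,0.058,0,0,-0.004,0.058,0,0,-0.004,0.058,0,0,-0.004,0.058,0,0,-0.004,0.058,0,0,-0.004,0.058,0,0,-0.004,0.058,0,0]
}}

```text
clock: 2.6
position: [471.7, -327.9, 230.9]
ee_rot: [0.998, 0.059, -0.0, -0.0]
contact_force: [1.2, 0.3, 0.1]
gripper_width: 85.7
grasp_force: 0.0
```

```bash
cat >> h.py <<'E'
def tool():
    from scipy.spatial.transform import Rotation as R
    s=read_state(); M=R.from_quat(s['ee_rot']).as_matrix(); return s,M
def go(x,y,z):
    s,M=tool(); d=M.T@(np.array([x,y,z])-s['position']); print('t',round(s['clock'],2),'pos',s['position'].round(1),'yaw',np.degrees(np.arctan2(M[1,0],M[0,0])).round(1),'tilt',M[:,2].round(4),'F',s['contact_force'].round(1),'w',round(s['gripper_width'],1),'-> tool mm',d.round(1))
E
python3 - <<'E'
from h import *
go(483,-376,100)
c=get_calibration('wrist'); save('wrist','w1.png'); print(w2px('wrist',[483,-376,85],c))
E
```

```text
t 2.6 pos [ 471.7 -327.9  230.9] yaw 6.8 tilt [-4.e-04  4.e-04 -1.e+00] F [1.2 0.3 0.1] w 85.7 -> tool mm [  5.6  49.1 130.9]
[386.73006845 214.99997147]
```

View pics/w1.png

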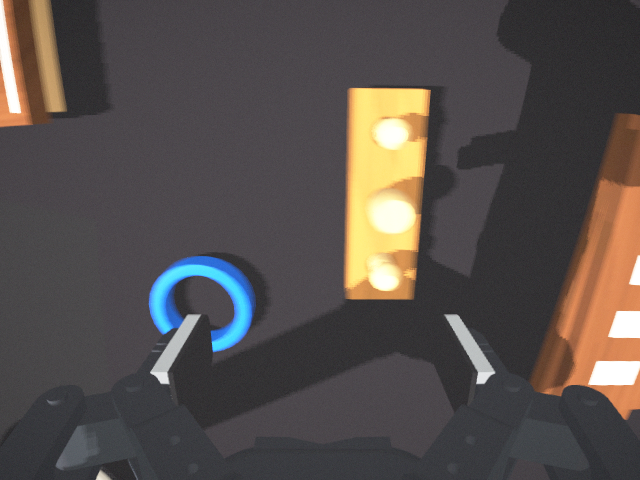

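The wrist view shows the peg's knob at about (391,212), the buttons at (391,132) and (384,273), and the block aligned with the tool. I'll measure and go.

```bash
python3 - <<'E'
from h import *
im=cv2.imread('pics/w1.png');c=get_calibration('wrist')
h=im.min(2)[185:245,360:425]; 
for t in(120,150,180):
    m=cv2.moments((h>t).astype(np.uint8),True); u,v=360+m['m10']/m['m00'],185+m['m01']/m['m00']
    print(t,m['m00'],u,v,px2w('wrist',u,v,80,c).round(1))
p=px2w('wrist',391,212,82,c);print(p); go(*p[:2],48)
E
```

```text
120 2788.0 385.39813486370156 217.3565279770445 [ 479.8 -382.2   80. ]
150 1476.0 390.2845528455285 214.30962059620597 [ 482.6 -385.6   80. ]
180 1183.0 391.1622992392223 215.35841081994928 [ 481.9 -386.4   80. ]
[ 484.94272268 -385.41272096   82.        ]
t 2.65 pos [ 471.8 -333.6  230.3] yaw 6.5 tilt [-0.001  -0.0023 -1.    ] F [ 3.6 -4.5  2.2] w 85.4 -> tool mm [  7.4  52.6 182.4]
```

Emit:
{"op": "arm_command", "data": {
  "steps": [0.003,0.022,0.045,0,0.003,0.022,0.045,0,0,0,0,0,0,0,0,0]
}}

```text
clock: 3.15
position: [483.6, -369.2, 142.2]
ee_rot: [0.998, 0.059, 0.0, 0.0]
contact_force: [-0.3, -0.1, 0.6]
gripper_width: 85.5
grasp_force: 0.0
```

```bash
python3 - <<'E'
from h import *
go(483.5,-378.5,48)
c=get_calibration('wrist'); save('wrist','w2.png'); print(w2px('wrist',[483.5,-378.5,85],c))
E
```

```text
t 3.15 pos [ 483.6 -369.2  142.2] yaw 6.8 tilt [ 7.e-04 -9.e-04 -1.e+00] F [-0.3 -0.1  0.6] w 85.5 -> tool mm [-1.3  9.1 94.2]
[338.8502065  268.12057256]
```

View pics/w2.png

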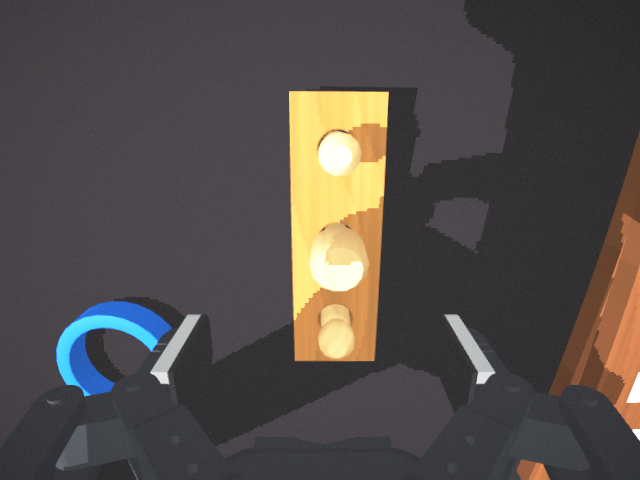

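The crown centre is at about (338,268), which matches the prediction, so I descend and grip.

Emit:
{"op": "arm_command", "data": {
  "steps": [-0.0013,0.009,0,0,0,0,0.04,0,0,0,0.035,0,0,0,0.018,0,0,0,0,0]
}}

```text
clock: 3.82
position: [482.7, -378.1, 48.1]
ee_rot: [0.998, 0.059, -0.001, -0.0]
contact_force: [0.0, -1.2, 0.4]
gripper_width: 85.6
grasp_force: 0.0
```

Emit:
{"op": "arm_command", "data": {
  "steps": [0,0,0,0,0,0,0,0,0,0,0,0,0,0,0,0,0,0,0,0],
  "grip": 0.02
}}

```text
clock: 4.45
position: [483.7, -378.6, 49.7]
ee_rot: [0.998, 0.059, 0.001, 0.001]
contact_force: [-0.2, 0.9, 5.7]
gripper_width: 32.5
grasp_force: 59.3
```

Emit:
{"op": "arm_command", "data": {
  "steps": [0,0,-0.01,0,0,0,-0.045,0,0,0,-0.05,0,0,0,-0.05,0,0.006,-0.0533,0,0,0.006,-0.0533,0,0,0.006,-0.0533,0,0,0.006,-0.0533,0,0,0.006,-0.0533,0,0,0.006,-0.0533,0,0,0.006,-0.0533,0,0,0.006,-0.0533,0,0,0.006,-0.0533,0,0,0.006,-0.0533,0,0,0,0,0,0,0,0,0,0,0,0,0,0]
}}

```text
clock: 6.58
position: [479.5, 157.1, 203.3]
ee_rot: [0.998, 0.058, -0.0, 0.0]
contact_force: [-0.2, 0.3, -0.4]
gripper_width: 32.1
grasp_force: 59.7
```

```bash
python3 - <<'E'
from h import *
go(537.3,164.5,130)
c=get_calibration('wrist'); save('wrist','w3.png'); print(w2px('wrist',[537.3,164.5,58],c))
np.save('c3.npy',c,allow_pickle=True); save('scene','s3.png')
E
```

```text
t 6.58 pos [479.5 157.1 203.3] yaw 6.7 tilt [-3.e-04 -2.e-04 -1.e+00] F [-0.2  0.3 -0.4] w 32.1 -> tool mm [58.3 -0.7 73.3]
[321.24142614 144.14345598]
```

View pics/w3.png

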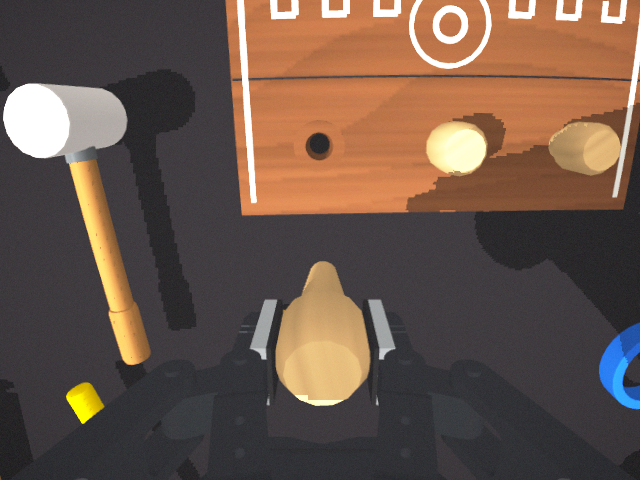

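The hole is at (319,146), the peg hangs straight with its foot's far edge at (322,262), and the mallet's head top is at (37,122).

```bash
python3 - <<'E'
from h import *
c=np.load('c3.npy',allow_pickle=True).item()
im=cv2.imread('pics/w3.png'); g=im[125:170,295:345].max(2)
for t in (50,80,110):
    m=cv2.moments((g<t).astype(np.uint8),True);u,v=295+m['m10']/m['m00'],125+m['m01']/m['m00'];print(t,m['m00'],u,v,px2w('wrist',u,v,58,c).round(1))
print('outer ring',[px2w('wrist',319,146,58,c).round(1)])
print('foot',w2px('wrist',[479.5,157.1,154.3],c),'far edge',w2px('wrist',[486.5,157.9,154.3],c))
# mallet top face ellipse
b=cv2.inRange(im,(225,225,225),(255,255,255))[70:170,0:140]
cs,_=cv2.findContours(b,cv2.RETR_EXTERNAL,cv2.CHAIN_APPROX_NONE);k=max(cs,key=cv2.contourArea);e=cv2.fitEllipse(k);print(e)
u,v=e[0][0],e[0][1]+70;print('mallet',px2w('wrist',u,v,85,c),px2w('wrist',37,122,85,c))
print('handle end',px2w('wrist',137,357,42,c),'handle start',px2w('wrist',81,155,42,c))
E
```

```text
50 274.0 319.05109489051097 143.21532846715328 [537.8 166.1  58. ]
80 316.0 318.7658227848101 143.31962025316454 [537.7 166.3  58. ]
110 495.0 317.55757575757576 145.66868686868688 [535.9 167.   58. ]
outer ring [array([535.8, 165.9,  58. ])]
foot [322.1394025  271.78099008] far edge [322.17900168 259.35170986]
((36.031375885009766, 50.325111389160156), (62.2946662902832, 75.33788299560547), 154.15489196777344)
mallet [535.79363848 356.44717324  85.        ] [534.74261715 355.81952214  85.        ]
handle end [325.80198476 312.90621948  42.        ] handle start [508.03112614 351.56956633  42.        ]
```

Emit:
{"op": "arm_command", "data": {
  "steps": [0.0287,-0.0011,0,0,0.0287,-0.0011,0,0,0,0,0.04,0,0,0,0.036,0,0,0,0,0,0,0,0,0]
}}

```text
clock: 7.42
position: [537.5, 167.1, 128.8]
ee_rot: [0.998, 0.059, 0.001, -0.0]
contact_force: [-0.8, 0.4, 0.2]
gripper_width: 32.0
grasp_force: 59.7
```

```bash
python3 - <<'E'
from h import *
go(536.3,166,127)
a=save('scene','s4.png');cv2.imwrite('pics/s4c.png',cv2.resize(a[170:300,300:440,::-1],None,fx=4,fy=4,interpolation=cv2.INTER_CUBIC))
print(w2px('scene',[536.3,166,58]),w2px('scene',[536.3,166,78]))
E
```

```text
t 7.42 pos [537.5 167.1 128.8] yaw 6.8 tilt [ 2.3e-03  7.0e-04 -1.0e+00] F [-0.8  0.4  0.2] w 32.0 -> tool mm [-1.3  0.9  1.8]
[370.97919219 230.34878471] [371.78884387 224.54388856]
```

View pics/s4c.png

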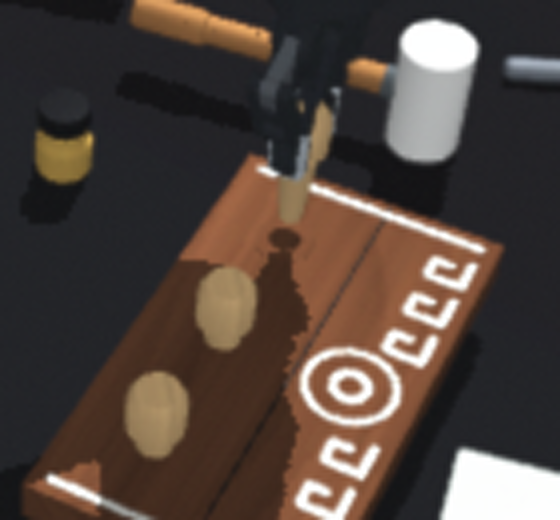

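The foot is at about (372.7,225), just up-right of the hole at (371.2,229.5). I shift about 1 mm and lower it.

Emit:
{"op": "arm_command", "data": {
  "steps": [-0.0012,0.0009,0.01,0,0,0,0.01,0,0,0,0.01,0,0,0,0.008,0,0,0,0,0]
}}

```text
clock: 8.1
position: [535.2, 166.1, 88.5]
ee_rot: [0.998, 0.059, -0.0, 0.0]
contact_force: [0.1, 0.2, -0.1]
gripper_width: 32.3
grasp_force: 59.7
```

```bash
python3 - <<'E'
from h import *
go(536.3,166,80)
E
```

```text
t 8.1 pos [535.2 166.1  88.5] yaw 6.8 tilt [-9.e-04 -6.e-04 -1.e+00] F [ 0.1  0.2 -0.1] w 32.3 -> tool mm [1.  0.2 8.5]
```

Emit:
{"op": "arm_command", "data": {
  "steps": [0.0008,0,0.004,0,0,0,0.004,0,0,0,0,0,0,0,0,0]
}}

```text
clock: 8.6
position: [536.2, 166.2, 81.4]
ee_rot: [0.998, 0.059, 0.0, -0.0]
contact_force: [0.7, 0.4, -0.6]
gripper_width: 32.3
grasp_force: 59.7
```

Emit:
{"op": "arm_command", "data": {
  "steps": [0,0,0.001,0,0,0,0.001,0,0,0,0,0]
}}

```text
clock: 8.98
position: [536.3, 166.2, 79.4]
ee_rot: [0.998, 0.059, 0.0, -0.0]
contact_force: [0.6, -0.7, -0.2]
gripper_width: 32.3
grasp_force: 59.7
```

Emit:
{"op": "arm_command", "data": {
  "steps": [0,0,0.001,0,0,0,0,0,0,0,0,0]
}}

```text
clock: 9.35
position: [536.3, 166.3, 78.4]
ee_rot: [0.998, 0.059, 0.0, -0.0]
contact_force: [1.4, 1.1, 0.1]
gripper_width: 31.7
grasp_force: 59.7
```

Emit:
{"op": "arm_command", "data": {
  "steps": [0,0,0.001,0,0,0,0.001,0,0,0,0,0]
}}

```text
clock: 9.72
position: [536.2, 166.2, 76.3]
ee_rot: [0.998, 0.059, 0.0, -0.0]
contact_force: [1.5, 0.1, 0.4]
gripper_width: 32.4
grasp_force: 59.8
```

Emit:
{"op": "arm_command", "data": {
  "steps": [0,0,0.001,0,0,0,0,0,0,0,0,0]
}}

```text
clock: 10.1
position: [536.2, 166.3, 75.4]
ee_rot: [0.998, 0.059, 0.0, -0.0]
contact_force: [0.4, 0.2, 1.4]
gripper_width: 32.0
grasp_force: 59.8
```

Emit:
{"op": "arm_command", "data": {
  "steps": [0,0,0.001,0,0,0,0,0,0,0,0,0]
}}

```text
clock: 10.48
position: [536.2, 166.2, 74.4]
ee_rot: [0.998, 0.059, 0.0, -0.0]
contact_force: [1.8, 1.3, 1.8]
gripper_width: 31.9
grasp_force: 59.8
```

Emit:
{"op": "arm_command", "data": {
  "steps": [0,0,0,0,0,0,0,0,0,0,0,0,0,0,0,0],
  "grip": 0.06
}}

```text
clock: 10.98
position: [535.9, 166.1, 74.2]
ee_rot: [0.998, 0.059, -0.0, 0.0]
contact_force: [0.3, 0.9, 0.7]
gripper_width: 59.8
grasp_force: 0.0
```

Emit:
{"op": "arm_command", "data": {
  "steps": [0,0,-0.04,0,0,0,-0.06,0,0,0,-0.05,0,-0.03,0,0,0,-0.03,0,0,0,0,0,0,0,0,0,0,0]
}}

```text
clock: 11.85
position: [477.0, 159.3, 224.6]
ee_rot: [0.998, 0.059, 0.0, -0.0]
contact_force: [-0.1, 0.2, -0.0]
gripper_width: 60.2
grasp_force: 0.0
```

```bash
python3 - <<'E'
from h import *
go(535,355.5,110)
c=get_calibration('wrist'); np.save('c5.npy',c,allow_pickle=True);save('wrist','w5.png');print(w2px('wrist',[536.2,166.3,110],c))
a=save('scene','s5.png')
E
```

```text
t 11.85 pos [477.  159.3 224.6] yaw 6.8 tilt [ 7.e-04  3.e-04 -1.e+00] F [-0.1  0.2 -0. ] w 60.2 -> tool mm [  80.7 -187.9  114.7]
[322.27483405 146.04849031]
```

View pics/w5.png

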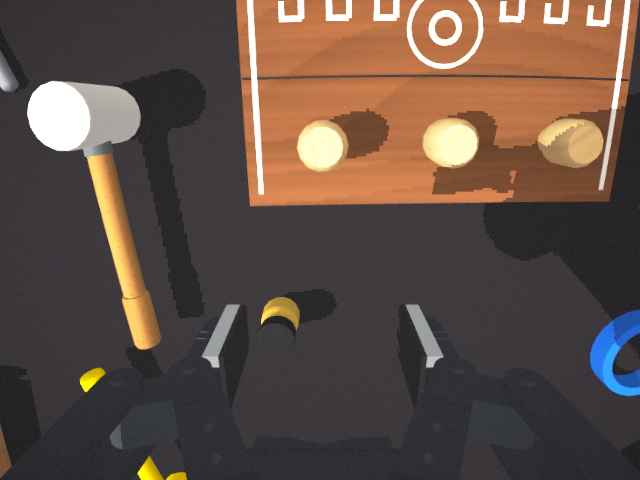

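The peg stands upright with its crown at (323,146). The mallet's top face is at (60,116), so I go to the mallet and look once more above it.

Emit:
{"op": "arm_command", "data": {
  "steps": [0,0,0,-0.082,0.0241,-0.0453,0,0,0.0241,-0.0453,0,0,0.0241,-0.0453,0,0,0.0241,-0.0453,0,0,0,0,0.04,0,0,0,0,0,0,0,0,0],
  "grip": 0.085
}}

```text
clock: 12.95
position: [535.9, 355.7, 185.2]
ee_rot: [0.995, 0.1, 0.001, 0.0]
contact_force: [-0.5, 0.1, 1.1]
gripper_width: 85.1
grasp_force: 0.0
```

```bash
python3 - <<'E'
from h import *
go(535.3,356,29)
c=get_calibration('wrist'); np.save('c6.npy',c,allow_pickle=True);im=save('wrist','w6.png');print(w2px('wrist',[535.3,356,85],c))
b=cv2.inRange(im,(215,215,215),(255,255,255));b[:, :200]=0;b[:,450:]=0
cs,_=cv2.findContours(b,cv2.RETR_EXTERNAL,cv2.CHAIN_APPROX_NONE)
k=max(cs,key=cv2.contourArea);e=cv2.fitEllipse(k);print(cv2.contourArea(k),e,px2w('wrist',*e[0],85,c))
print('handle end pred',w2px('wrist',[325.8,313,42],c))
E
```

```text
t 12.95 pos [535.9 355.7 185.2] yaw 11.5 tilt [ 1.3e-03 -1.0e-04 -1.0e+00] F [-0.5  0.1  1.1] w 85.1 -> tool mm [ -0.7  -0.4 156.2]
[321.53841186 242.06275952]
4441.0 ((317.0977783203125, 235.35943603515625), (70.14744567871094, 85.83056640625), 158.0719757080078) [539.22719235 359.7354852   85.        ]
handle end pred [322.24655281 441.18904476]
```

View pics/w6.png

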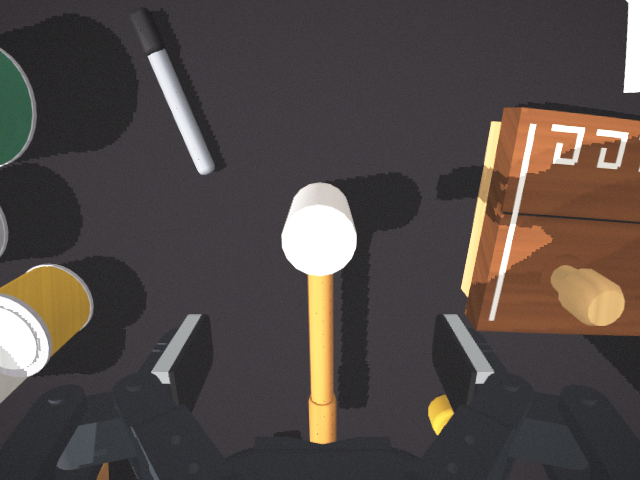

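The mallet's top face is centred at (319.5,238), with the handle straight down the image and aligned with the tool. I descend and grip.

Emit:
{"op": "arm_command", "data": {
  "steps": [0.0018,-0.001,0.03,0,0,0,0.05,0,0,0,0.05,0,0,0,0.0262,0,0,0,0,0]
}}

```text
clock: 13.62
position: [536.5, 356.4, 27.6]
ee_rot: [0.995, 0.1, -0.001, 0.001]
contact_force: [0.4, 0.4, 0.4]
gripper_width: 85.4
grasp_force: 0.0
```

Emit:
{"op": "arm_command", "data": {
  "steps": [0,0,0,0,0,0,0,0,0,0,0,0,0,0,0,0,0,0,0,0],
  "grip": 0.035
}}

```text
clock: 14.25
position: [537.9, 358.4, 30.8]
ee_rot: [0.995, 0.1, 0.002, -0.001]
contact_force: [0.0, 0.9, 6.8]
gripper_width: 48.8
grasp_force: 62.1
```

Emit:
{"op": "arm_command", "data": {
  "steps": [0,0,-0.01,0,0,0,-0.03,0,0,0,-0.05,0,0,0,-0.05,0,0,0,0,0,0,0,0,0]
}}

```text
clock: 15.0
position: [535.3, 356.4, 166.9]
ee_rot: [0.995, 0.1, -0.001, 0.0]
contact_force: [0.0, 0.4, -3.4]
gripper_width: 48.9
grasp_force: 62.5
```

```bash
python3 - <<'E'
from h import *
go(536.2,166.2,170);print(read_state()['wrist_torque'])
im=save('wrist','w7.png')[:,:,::-1];s=save('scene','s7.png')[:,:,::-1]
cv2.imwrite('pics/m7.png',np.hstack([cv2.resize(im,(400,300)),cv2.resize(s[60:300,240:560],(400,300))]))
E
```

```text
t 15.0 pos [535.3 356.4 166.9] yaw 11.4 tilt [-0.0028 -0.0011 -1.    ] F [ 0.   0.4 -3.4] w 48.9 -> tool mm [-36.8 186.6  -2.9]
[-0.04224819 -0.02136366  0.01931551]
```

View pics/m7.png

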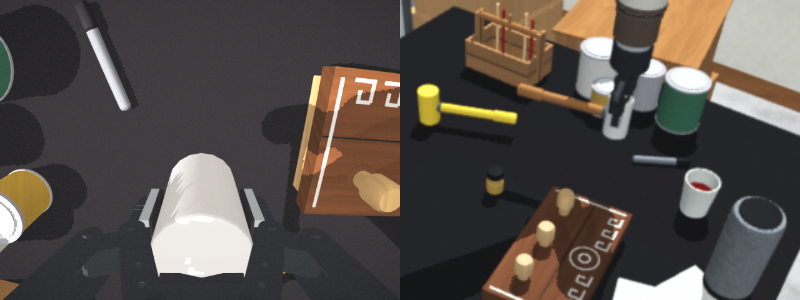

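The mallet is held level by its head in both views. I carry it over the peg.

Emit:
{"op": "arm_command", "data": {
  "steps": [-0.0092,0.0466,0,0,-0.0092,0.0466,0,0,-0.0092,0.0466,0,0,-0.0092,0.0466,0,0,0,0,0.01,0,0,0,0,0,0,0,0,0,0,0,0,0]
}}

```text
clock: 16.1
position: [537.7, 168.2, 158.0]
ee_rot: [0.995, 0.101, 0.0, 0.0]
contact_force: [-0.5, -0.5, -4.1]
gripper_width: 49.2
grasp_force: 63.1
```

```bash
python3 - <<'E'
from h import *
go(536.2,166.2,139)
f=[]
for i in range(3): get_image('top'); f.append(read_state()['contact_force'])
print(np.round(f,2))
E
```

```text
t 16.1 pos [537.7 168.2 158. ] yaw 11.5 tilt [ 1.e-04 -0.e+00 -1.e+00] F [-0.5 -0.5 -4.1] w 49.2 -> tool mm [-1.8  1.7 19. ]
[[ 0.    0.31 -3.32]
 [-0.88  0.16 -3.78]
 [-0.15  0.74 -2.83]]
```

Emit:
{"op": "arm_command", "data": {
  "steps": [-0.0018,0.0017,0.006,0,0,0,0.006,0,0,0,0.003,0,0,0,0,0,0,0,0,0]
}}

```text
clock: 16.88
position: [536.3, 165.2, 143.2]
ee_rot: [0.995, 0.1, 0.0, -0.0]
contact_force: [-0.2, 0.2, -3.3]
gripper_width: 49.0
grasp_force: 63.1
```

Emit:
{"op": "arm_command", "data": {
  "steps": [0,0,0.001,0,0,0,0.001,0,0,0,0.001,0,0,0,0,0]
}}

```text
clock: 17.38
position: [536.3, 165.2, 140.3]
ee_rot: [0.995, 0.1, 0.0, -0.0]
contact_force: [-1.3, -0.7, -1.4]
gripper_width: 49.1
grasp_force: 63.0
```

Emit:
{"op": "arm_command", "data": {
  "steps": [0,0,0.0005,0,0,0,0.0005,0,0,0,0,0]
}}

```text
clock: 17.75
position: [536.3, 165.2, 139.3]
ee_rot: [0.995, 0.1, 0.0, -0.0]
contact_force: [-0.5, -0.4, -0.5]
gripper_width: 48.8
grasp_force: 63.0
```

Emit:
{"op": "arm_command", "data": {
  "steps": [0,0,0.0005,0,0,0,0.0005,0,0,0,0,0]
}}

```text
clock: 18.12
position: [536.2, 165.2, 138.1]
ee_rot: [0.995, 0.1, 0.0, -0.0]
contact_force: [0.7, 0.1, -1.0]
gripper_width: 49.0
grasp_force: 63.0
```

Emit:
{"op": "arm_command", "data": {
  "steps": [0,0,0.0005,0,0,0,0.0005,0,0,0,0,0]
}}

```text
clock: 18.5
position: [536.2, 165.2, 137.1]
ee_rot: [0.995, 0.1, 0.0, -0.0]
contact_force: [0.4, -1.0, -0.1]
gripper_width: 49.1
grasp_force: 63.0
```

Emit:
{"op": "arm_command", "data": {
  "steps": [0,0,0.0004,0,0,0,0.0004,0,0,0,0,0]
}}

```text
clock: 18.88
position: [536.2, 165.2, 136.4]
ee_rot: [0.995, 0.1, 0.0, -0.0]
contact_force: [0.1, -0.1, 0.6]
gripper_width: 49.0
grasp_force: 63.0
```

Emit:
{"op": "arm_command", "data": {
  "steps": [0,0,0.0004,0,0,0,0.0004,0,0,0,0,0]
}}

```text
clock: 19.25
position: [536.2, 165.2, 135.5]
ee_rot: [0.995, 0.1, 0.0, -0.0]
contact_force: [0.5, -1.1, 0.3]
gripper_width: 48.7
grasp_force: 63.0
```

Emit:
{"op": "arm_command", "data": {
  "steps": [0,0,0.0004,0,0,0,0.0004,0,0,0,0,0]
}}

```text
clock: 19.62
position: [536.2, 165.2, 134.7]
ee_rot: [0.995, 0.1, 0.0, -0.0]
contact_force: [1.5, -0.2, 1.1]
gripper_width: 48.9
grasp_force: 63.0
```

Emit:
{"op": "arm_command", "data": {
  "steps": [0,0,0.0004,0,0,0,0.0004,0,0,0,0,0]
}}

```text
clock: 20.0
position: [536.2, 165.2, 134.0]
ee_rot: [0.995, 0.1, 0.0, -0.0]
contact_force: [0.3, -0.9, 1.0]
gripper_width: 49.0
grasp_force: 63.0
```

Emit:
{"op": "arm_command", "data": {
  "steps": [0,0,0.0004,0,0,0,0.0004,0,0,0,0,0]
}}

```text
clock: 20.38
position: [536.2, 165.2, 133.2]
ee_rot: [0.995, 0.1, 0.0, 0.0]
contact_force: [0.0, -0.8, 2.1]
gripper_width: 48.8
grasp_force: 62.9
```

Emit:
{"op": "arm_command", "data": {
  "steps": [0,0,0.0004,0,0,0,0.0003,0,0,0,0,0]
}}

```text
clock: 20.75
position: [536.2, 165.2, 132.5]
ee_rot: [0.995, 0.1, 0.0, 0.0]
contact_force: [0.6, -1.6, 4.0]
gripper_width: 49.3
grasp_force: 63.0
```

Emit:
{"op": "arm_command", "data": {
  "steps": [0,0,0.0003,0,0,0,0,0,0,0,0,0]
}}

```text
clock: 21.12
position: [536.2, 165.2, 132.3]
ee_rot: [0.995, 0.1, 0.0, -0.0]
contact_force: [0.9, -1.4, 3.7]
gripper_width: 49.1
grasp_force: 63.0
```

Emit:
{"op": "arm_command", "data": {
  "steps": [0,0,0.0002,0,0,0,0,0,0,0,0,0]
}}

```text
clock: 21.5
position: [536.2, 165.2, 132.1]
ee_rot: [0.995, 0.1, 0.0, -0.0]
contact_force: [1.1, -1.1, 5.1]
gripper_width: 48.6
grasp_force: 63.1
```

Emit:
{"op": "arm_command", "data": {
  "steps": [0,0,0.0003,0,0,0,0,0,0,0,0,0]
}}

```text
clock: 21.88
position: [536.3, 165.2, 131.9]
ee_rot: [0.995, 0.1, 0.0, -0.0]
contact_force: [-0.0, -0.5, 4.8]
gripper_width: 48.6
grasp_force: 63.2
```

Emit:
{"op": "arm_command", "data": {
  "steps": [0,0,0.0002,0,0,0,0,0,0,0,0,0]
}}

```text
clock: 22.25
position: [536.3, 165.2, 131.8]
ee_rot: [0.995, 0.1, 0.0, -0.0]
contact_force: [0.0, -1.1, 6.1]
gripper_width: 49.0
grasp_force: 63.2
```

Emit:
{"op": "arm_command", "data": {
  "steps": [0,0,0.0004,0,0,0,0,0,0,0,0,0]
}}

```text
clock: 22.62
position: [536.4, 165.2, 131.6]
ee_rot: [0.995, 0.1, 0.0, -0.0]
contact_force: [-1.5, -0.7, 7.6]
gripper_width: 48.9
grasp_force: 63.3
```

Emit:
{"op": "arm_command", "data": {
  "steps": [0,0,0.0003,0,0,0,0,0,0,0,0,0]
}}

```text
clock: 23.0
position: [536.5, 165.2, 131.5]
ee_rot: [0.995, 0.1, 0.001, -0.0]
contact_force: [-0.1, -1.4, 7.8]
gripper_width: 48.8
grasp_force: 63.4
```

Emit:
{"op": "arm_command", "data": {
  "steps": [0,0,0.0004,0,0,0,0,0,0,0,0,0]
}}

```text
clock: 23.38
position: [536.5, 165.2, 131.3]
ee_rot: [0.995, 0.1, 0.001, 0.0]
contact_force: [-0.3, -1.1, 9.1]
gripper_width: 49.3
grasp_force: 63.5
```

Emit:
{"op": "arm_command", "data": {
  "steps": [0,0,0.0002,0,0,0,0,0,0,0,0,0]
}}

```text
clock: 23.75
position: [536.6, 165.2, 131.3]
ee_rot: [0.995, 0.1, 0.001, 0.0]
contact_force: [-0.1, -1.1, 8.8]
gripper_width: 48.6
grasp_force: 63.5
```

```bash
python3 - <<'E'
from h import *
f=[]
for i in range(5): get_image('top'); f.append(read_state()['contact_force'][2])
print(np.round(f,2),np.mean(f)); go(536,166,131)
E
```

```text
[ 9.57  9.7  10.01  8.92  9.52] 9.543409463840154
t 24.0 pos [536.6 165.2 131.3] yaw 11.5 tilt [ 1.3e-03  1.0e-04 -1.0e+00] F [-0.3 -1.2  9.5] w 48.9 -> tool mm [-0.4 -0.9  0.3]
```

Emit:
{"op": "arm_command", "data": {
  "steps": [0,0,0.0004,0,0,0,0.0002,0,0,0,0,0]
}}

```text
clock: 24.38
position: [536.6, 165.3, 131.1]
ee_rot: [0.995, 0.1, 0.001, 0.0]
contact_force: [-1.0, -1.9, 10.2]
gripper_width: 48.5
grasp_force: 63.6
```

```bash
python3 - <<'E'
from h import *
f=[]
for i in range(5): get_image('top'); f.append(read_state()['contact_force'][2])
print(np.round(f,2),np.mean(f)); go(536,166,131)
E
```

```text
[11.46 11.08 10.7  11.28 10.86] 11.078018303677364
t 24.62 pos [536.6 165.3 131.1] yaw 11.5 tilt [ 1.6e-03  1.0e-04 -1.0e+00] F [-1.1 -0.2 10.9] w 48.6 -> tool mm [-0.5 -0.9  0. ]
```

Emit:
{"op": "arm_command", "data": {
  "steps": [0,0,-0.003,0,0,0,-0.015,0,0,0,-0.025,0,0.0098,-0.047,0,0,0.0098,-0.047,0,0,0.0098,-0.047,0,0,0.0098,-0.047,0,0,0,0,0,0,0,0,0.05,0,0,0,0.04,0,0,0,0.02,0,0,0,0.01,0,0,0,0,0,0,0,0,0]
}}

```text
clock: 26.38
position: [537.8, 357.6, 53.8]
ee_rot: [0.995, 0.1, 0.001, -0.001]
contact_force: [0.8, -0.1, -2.0]
gripper_width: 48.9
grasp_force: 63.3
```

```bash
python3 - <<'E'
from h import *
go(537.5,357,29.5)
im=save('wrist','w8.png')[:,:,::-1];s=save('scene','s8.png')[:,:,::-1]
cv2.imwrite('pics/m8.png',np.hstack([cv2.resize(im,(400,300)),cv2.resize(s[60:300,240:560],(400,300))]))
E
```

```text
t 26.38 pos [537.8 357.6  53.8] yaw 11.5 tilt [ 0.0017  0.0014 -1.    ] F [ 0.8 -0.1 -2. ] w 48.9 -> tool mm [-0.5  0.6 24.3]
```

View pics/m8.png

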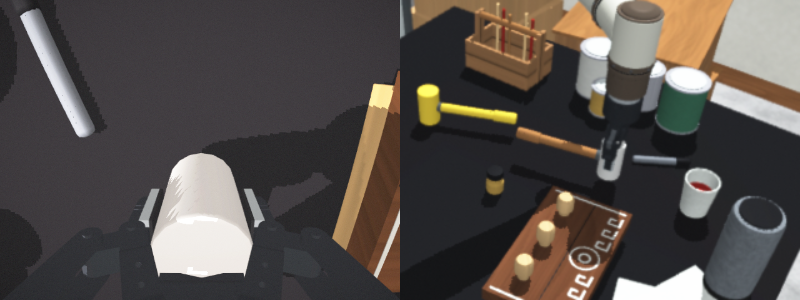

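The mallet is still level in the grip just above the table, and the peg stands seated in line with the other two. I set the mallet down gently.

Emit:
{"op": "arm_command", "data": {
  "steps": [0,0,0.012,0,0,0,0.006,0,0,0,0.003,0,0,0,0,0,0,0,0,0]
}}

```text
clock: 27.1
position: [537.3, 357.4, 31.6]
ee_rot: [0.995, 0.1, 0.0, -0.0]
contact_force: [0.3, -0.9, -2.5]
gripper_width: 49.0
grasp_force: 63.7
```

Emit:
{"op": "arm_command", "data": {
  "steps": [0,0,0.001,0,0,0,0.001,0,0,0,0,0]
}}

```text
clock: 27.48
position: [537.3, 357.4, 30.8]
ee_rot: [0.995, 0.1, 0.0, -0.0]
contact_force: [-2.6, -1.2, 5.0]
gripper_width: 48.8
grasp_force: 63.6
```

Emit:
{"op": "arm_command", "data": {
  "steps": [0,0,0.001,0,0,0,0,0,0,0,0,0]
}}

```text
clock: 27.85
position: [537.3, 357.4, 30.7]
ee_rot: [0.995, 0.1, 0.001, -0.0]
contact_force: [-4.2, -1.6, 10.2]
gripper_width: 48.7
grasp_force: 64.1
```

On the table. I release and retreat.

Emit:
{"op": "arm_command", "data": {
  "steps": [0,0,-0.001,0,0,0,0,0,0,0,0,0,0,0,0,0,0,0,0,0],
  "grip": 0.085
}}

```text
clock: 28.48
position: [537.2, 357.2, 29.3]
ee_rot: [0.995, 0.1, -0.0, 0.0]
contact_force: [0.1, 0.0, 0.7]
gripper_width: 85.2
grasp_force: 0.0
```

Emit:
{"op": "arm_command", "data": {
  "steps": [0,0,-0.03,0,0,0,-0.05,0,0,0,-0.05,0,0,0,-0.06,0,0,0,0,0,0,0,0,0]
}}

```text
clock: 29.22
position: [536.7, 357.0, 219.2]
ee_rot: [0.995, 0.1, -0.0, -0.0]
contact_force: [0.4, -0.9, -0.0]
gripper_width: 85.1
grasp_force: 0.0
```

```bash
python3 - <<'E'
from h import *
go(537.5,357,29.5)
im=save('wrist','w9.png')[:,:,::-1];s=save('scene','s9.png')[:,:,::-1]
cv2.imwrite('pics/m9.png',np.hstack([cv2.resize(im,(400,300)),cv2.resize(s[60:300,240:560],(400,300))]))
E
```

```text
t 29.23 pos [536.7 357.  219.2] yaw 11.5 tilt [-7.e-04  3.e-04 -1.e+00] F [ 0.4 -0.9 -0. ] w 85.1 -> tool mm [  0.9   0.2 189.7]
```

View pics/m9.png

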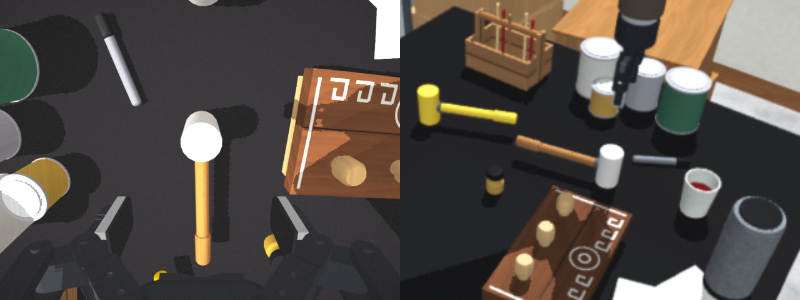

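The mallet stands on the table, the peg is upright in the sign, and the gripper is clear.

```bash
python3 -c "
from bench import *
print(job_done())"
```

```text
the job is handed in; nothing more can be done
None
```

The peg stands upright in the sign's empty hole, pressed in slowly with the mallet's face to about 15 N; the mallet is back on the table, the job was handed in at about 29 s, and I moved nothing else.

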